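# Move the vessels on: stirrer, balance and cork ring change places

### The arm

A 6-joint arm with a two-finger parallel gripper is mounted at the origin on a cart in front of the work surface, level with it; the furniture and walls round the work are solid. World frame = base frame: x ahead of the robot, y to its left, z up, the work surface at z = 0. Lengths are in m, angles in rad, forces in N, time in s.
With the tool pointing down it reaches from about 0.3 to 0.95 m from the base axis. Payload 3.1 kg.
Tool frame: the origin (TCP) lies on the centre line of the jaws, within the pads' length; the fingertips stand 25 mm ahead of it and the grasp point (between the pads) lies 6 mm ahead of it (arm.nose_length is the distance from the TCP to the fingertips, in m); z points along the fingers, y is the line along which they close (so a half turn about z gives the same grasp; the last joint's range is limited). The gripper opens to 85 mm and grips with 20 to 120 N. Pads are 22 mm wide; open, the fingers measure 114 mm over their backs; the gripper's body (76 mm by 85 mm) begins 54 mm behind the grasp point. The pads swing forward as they close: fully open they stand 13 mm farther back than shut.
Start: joints at [1.1, 0.308, 1.634, -0, 1.2, -0.07], TCP at [0.244, 0.575, 0.256] pointing down, gripper open.
Joint ranges: [-3.06, 3.06], [-0.79, 1.96], [0.05, 2.63], [-1.19, 4.34], [0.05, 2.64], [-2.94, 2.94]. Speed limits (rad/s): [2.79, 2.79, 3.14, 3.14, 3.14, 3.14].

### API

Orientations are given as a unit quaternion [x, y, z, w].
In Python, from station import status, cams, job, arm gives the robot as it stands.
- The arm moves only by the shell command python3 -m jog 'ROWS'. ROWS is JSON, a list of rows, each an object of numbers: "fingers": the opening, from -1 (shut) to 1 (fully open), so that 0 is half open; "dx", "dy", "dz": the shift along the tool's x, y, z in units of 25 mm (1.0 is 25 mm); "turn": the turn about the tool's z in units of 8 degrees (1.0 is 8 degrees). In form: [{"fingers": .., "dx": .., "dy": .., "dz": .., "turn": ..}, ...]. A call has 1 to 10 rows; each row shifts and turns the commanded pose from where the row before left it, along the tool's axes as they then stand; what a row does not reach is not made up. A row lasts 1/10 s, in which the tool goes at most 50 mm and 8.59 degrees, less where a joint would pass 70% of its speed; a pose out of reach is approached as far as the arm can. A call is refused whole if a number of a shift passes 1 or a number of a turn 1, either way. A call with a gripper value outside its range is refused whole. The fingers move at their own pace and stop on an object; the grip force is fixed at half the most. Time passes only in rows, so rows that do not move let the fingers close. It gives the time, the measured TCP pose, the force, the opening and the grip force at its end, in the units of the state.
- status.get_state(): the state, without advancing time (a new reading comes with each control period).
- cams.snapshot(name): name is "scene" or "top" or "wrist"; returns a dict with "color" (384x512x3 uint8, red, green, blue), "range_z" (384x512 float32, m along the optical axis (not along the pixel's ray), 0 where there is no reading), "fx", "fy", "cx", "cy" (pixels), "dist" ([k1, k2, p1, p2, k3] as OpenCV has them; the pictures are not rectified), "rvec" (rotation vector, rad) and "tvec" (3), from world to camera coordinates, as OpenCV has them. Camera axes: x right, y down, z forward; pixel columns grow to the right and rows downward; lengths in m; the calibration is good to about 2 mm. A picture is of the moment at which its call begins.
- job.hand_in(): hands the job in; it is judged then, once.
The state is a dict: "t": time; "q": joint angles; "qvel": joint speeds; "joint_torque": joint torques, N m; "eef_pos": TCP position; "ee_rot": TCP orientation; "wrist_force": force on the tool from outside, world axes, zero at the start; "torque": the same for the moment, N m; "width": opening from 0.0 (shut) to 1.0 (fully open); "grasp_force": force on a finger pad.
Only numpy, scipy, OpenCV 4.12 (cv2) and the standard library are available. Lean on these libraries where they do the work, as an engineer would, in place of code of your own. Each camera call takes 0.05 s, during which the arm holds its last target. There are 200 camera calls.

### The job

The conical flask has finished on the stirrer, the beaker on the balance has been weighed and the lidded jar in the cork ring is next for weighing: move them on, so that the flask ends in the cork ring, the beaker in the well of the stirrer and the jar on the pan of the balance, inside its guard ring. The white tile is free if you need somewhere to stand one on the way. Keep the vessels upright, set them down gently without dropping them, let go of everything, and leave the dropping bottle, the wash bottle and the tape roll where they are.

Things in the scene. Friction and masses are not known exactly. Their poses are not given: they have to be found in the camera images.
- flask: Glass conical flask, 99 mm high, base about 60 mm across, straight neck 26 mm in diameter from 36 to 96 mm above its foot (the place to grip), bluish contents, about 75 g. Origin: centre of its underside; z up its axis. At the start it stands in the well of the stirrer.
- beaker: Open clear glass beaker with a spout, 68 mm high; body about 50 mm in diameter up to 58 mm above its foot, rim 56 to 60 mm across above that, about 55 g. Origin: centre of its underside; z up its axis. Grip it across the body from above. At the start it stands on the balance.
- jar: Round sample jar with a black screw lid (tight, it stays on), 82 mm high, 55 mm in diameter; the lid is 54 mm in diameter and takes up the top 16 mm, about 160 g. Origin: centre of its underside; z up its axis. Grip it across the lid from above. At the start it stands in the cork ring. (A similar jar stands on the bare bench far back, among the bottles: it is not meant.)
- stirrer: Hot-plate stirrer, fixed: white case 130 mm wide with two dials on its sloping front, and on it a round aluminium plate (120 mm) with a well for one vessel. The well is 70 mm in diameter inside, 94 mm over its wall and 12 mm deep; its floor is 58 mm and its wall's top 70 mm above the origin. Origin: on the bench, straight below the centre of the well. z up; the case reaches 104 mm from it along -x (the front), 63 mm along +x and 65 mm to either side.
- balance: Top-pan balance, fixed: low white case 136 mm wide with a display in its sloping front, and a round steel pan (100 mm) with a low grey guard ring, 84 mm in diameter inside and 94 mm outside. The pan is 48 mm and the top of the guard ring 63 mm above the origin. Origin: on the bench, straight below the centre of the pan. z up; the case reaches 108 mm from it along -x (the front), 62 mm along +x and 68 mm to either side.
- cork_ring: Cork flask ring, fixed: 112 mm outer diameter, 26 mm high, with a round recess 72 mm in diameter (80 mm at the bevelled mouth); the floor of the recess is cork, 6 mm above the origin. Origin: centre of its underside. z up.
- tile: White glazed tile, fixed, 108 mm square and 8 mm thick, lying flat and empty on the bench: a free spot. Origin: centre of its underside (its top is 8 mm above). z up.
- dropper: Bystander: amber glass dropping bottle with a dark rubber teat, 39 mm in diameter, 120 mm high. Origin: centre of its underside. To be left alone.
- wash_bottle: Bystander: white squeeze wash bottle with a red cap and a bent spout, body 62 mm in diameter, 197 mm high in all; the body's axis stands 23 mm from the origin along its -y. Origin: centre of the underside of its whole outline. To be left alone.
- tape_roll: Bystander: roll of brown tape lying flat, 96 mm in diameter, 48 mm high. Origin: centre of its underside. To be left alone.
Mind the look-alikes: they are no part of the job. Leave any orange look-alike of the beaker alone. Leave any yellow look-alike of the flask alone.

How it is judged:
At the end, for the whole second after the job is handed in: Flask on the floor of the cork ring's recess (centred within 11 mm), beaker on the floor of the stirrer's well (13 mm), jar on the balance's pan inside the guard ring (16 mm); each with its foot within 4 mm of that floor, tilted less than 0.1 rad and at rest (horizontal distance between flask and cork_ring below 0.011 m and z of flask in the frame of cork_ring between 0.002 and 0.01 m and angle between each of flask, beaker, jar's own z axis and vertical below 0.1 rad and linear speed of each of flask, beaker, jar below 0.02 m/s and angular speed of each of flask, beaker, jar below 0.2 rad/s and horizontal distance between beaker and stirrer below 0.013 m and z of beaker in the frame of stirrer between 0.054 and 0.062 m and horizontal distance between jar and balance below 0.016 m and z of jar in the frame of balance between 0.044 and 0.052 m); the robot touches nothing.
It fails at once if a vessel tilted by more than 0.5 rad (angle between any of flask, beaker, jar's own z axis and vertical above 0.5 rad).
It fails at once if a vessel dropped (touching nothing and moving faster than 0.6 m/s, a fall of about 2 cm) ((contact force between flask and anything else below 0.02 N and linear speed of flask above 0.6 m/s) or (contact force between beaker and anything else below 0.02 N and linear speed of beaker above 0.6 m/s) or (contact force between jar and anything else below 0.02 N and linear speed of jar above 0.6 m/s)).
It fails at once if the dropping bottle, the wash bottle or the tape roll moved by more than 3 cm or tipped over (distance of any of dropper, wash_bottle, tape_roll from where it was at the start of the episode above 0.03 m or angle between any of dropper, wash_bottle, tape_roll's own z axis and vertical above 0.5 rad).
It also fails if it takes over 109 s, if anything falls off the work surface, if the arm or the gripper's body presses on something with over 40 N, if the wrist force passes 120 N, or if a joint passes its speed limit or range.

## Working session

There is one attempt and no reset: what is moved stays moved. The work goes in short steps, Python scripts to look and compute and a shell command to move; the robot and the scene stay as the last step left them, time stands still between calls to the robot, and variables do not carry over. Pictures are saved under pics/ and viewed, at most 14 in all, crops included, and the job is handed in when it is done.

```bash
mkdir -p pics; ls; cat > h.py <<'E'
import numpy as np, cv2
from station import status, cams, job, arm
def snap(n):
    s=cams.snapshot(n); np.savez('pics/'+n+'.npz',**s); return s
def load(n): return dict(np.load('pics/'+n+'.npz'))
def cloud(s):
    h,w=s['range_z'].shape; K=np.array([[s['fx'],0,s['cx']],[0,s['fy'],s['cy']],[0,0,1]])
    u,v=np.meshgrid(np.arange(w),np.arange(h))
    p=cv2.undistortPoints(np.stack([u,v],-1).reshape(-1,1,2).astype(float),K,np.array(s['dist'])).reshape(h,w,2)
    z=s['range_z']; c=np.dstack([p[...,0]*z,p[...,1]*z,z]); R=cv2.Rodrigues(np.array(s['rvec'],float))[0]
    P=(c-np.ravel(s['tvec']))@R; P[z<=0]=np.nan; return P
def save(s,name,box=None,k=1.5):
    c=s['color'][...,::-1]
    if box: c=c[box[1]:box[3],box[0]:box[2]]
    cv2.imwrite('pics/'+name,cv2.resize(c,None,fx=k,fy=k))
E
python3 - <<'E'
from h import *
for n in('top','scene'):
    s=snap(n); save(s,n+'1.png')
print(status.get_state())
E
```

```text
pics
{'t': 0.1, 'q': array([ 1.10028658e+00,  3.08966056e-01,  1.63508342e+00, -3.67360914e-05,
        1.19973767e+00, -6.97272531e-02]), 'qvel': array([ 0.00137645, -0.00148451, -0.00218826,  0.00033152, -0.00137297,
        0.00019818]), 'joint_torque': array([ 4.30726720e-05, -4.16406834e+01, -2.77644503e+01, -1.37672678e-04,
        3.99354292e-03, -3.65518508e-05]), 'eef_pos': array([0.24355985, 0.57480825, 0.2551204 ]), 'ee_rot': array([ 1.99046100e-01,  9.79989513e-01, -1.06202754e-03, -2.76305797e-04]), 'wrist_force': array([0.00284024, 0.23057596, 0.19069614]), 'torque': array([0.03220683, 0.06983401, 0.00305505]), 'grasp_force': 0.0, 'width': 1.0019681195353698}
```

View pics/top1.png

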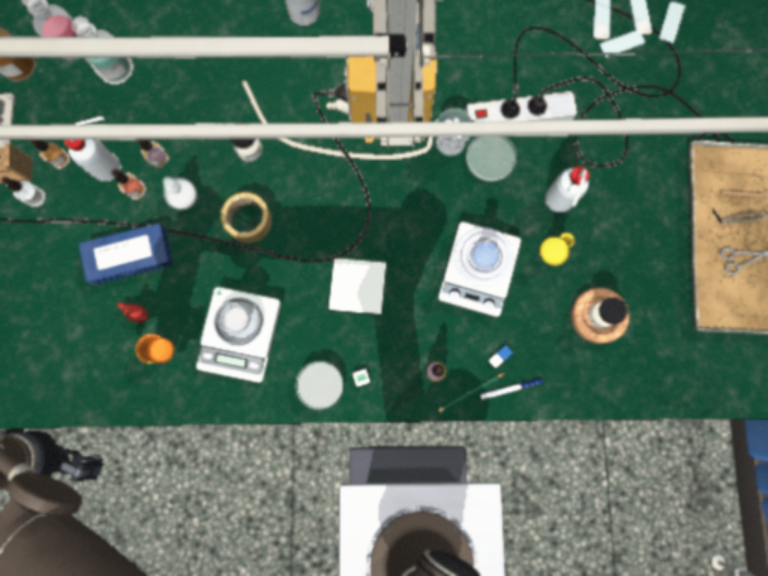

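View pics/scene1.png

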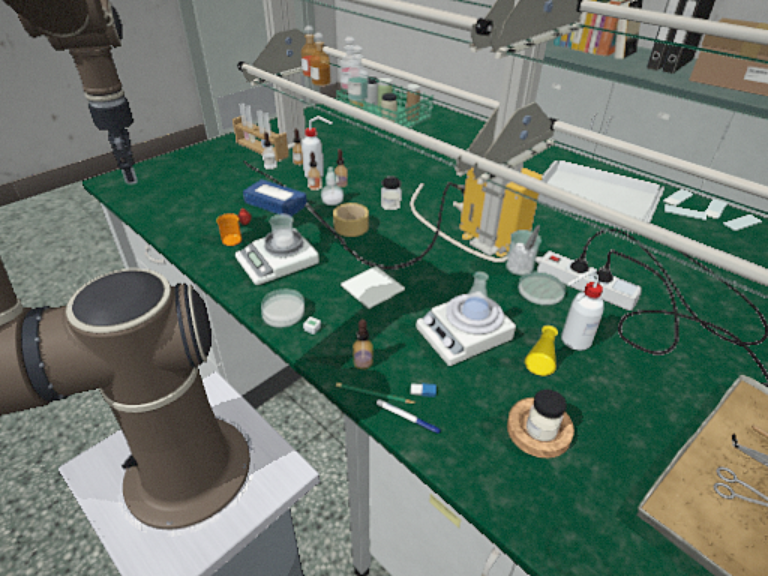

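The top view (768x576 px) shows these look-alikes:

| Wanted | Pixel | Look-alike | Pixel |
|---|---|---|---|
| Clear flask on the stirrer | (487,255) | Yellow flask | (555,248) |
| Clear flask on the stirrer | (487,255) | Small white flask | (180,192) |
| Clear beaker on the balance | (238,320) | Orange beaker | (155,348) |
| Clear beaker on the balance | (238,320) | Beaker at the back | (452,130) |
| Jar in the cork ring | (607,312) | Jar at the back | (247,148) |

By the description, I choose the three vessels standing in or on the devices. The tile is at (358,286), the dropper at (436,371), the wash bottle at (570,190) and the tape at (246,217).

```bash
python3 - <<'E'
from h import *
s=load('top'); P=cloud(s)
def near(u,v,zlo,zhi,r=45):
    u,v=u/1.5,v/1.5; r=r/1.5
    h,w=P.shape[:2]; U,V=np.meshgrid(np.arange(w),np.arange(h))
    m=(np.hypot(U-u,V-v)<r)&(P[...,2]>zlo)&(P[...,2]<zhi); return P[m]
for nm,u,v,lo,hi,r in [('stir wall',485,257,.066,.075,40),('stir plate',485,257,.05,.064,40),('bal ring',238,320,.058,.069,36),('bal pan',238,320,.043,.055,36),('cork',600,316,.018,.032,40),('jarlid',605,312,.07,.13,30),('tile',358,286,.004,.014,45),('flasktop',487,255,.1,.2,40),('beakertop',238,320,.09,.16,40),('dropper',436,371,.02,.2,16),('wash',570,190,.05,.25,35),('tape',246,217,.03,.06,36),('yel',555,248,.02,.13,28),('orange',155,348,.02,.13,28)]:
    q=near(u,v,lo,hi,r)
    if len(q)<4: print(nm,len(q)); continue
    (c,rad)=cv2.minEnclosingCircle(q[:,:2].astype(np.float32))
    print(nm,len(q),'circ',np.round(c,3),round(rad,3),'med',np.round(np.median(q,0),3),'z',np.round(np.percentile(q[:,2],[2,98]),3))
E
python3 - <<'E'
from h import *
s=load('scene'); a=[save(s,n,b,2.5) for n,b in(('a.png',(270,170,400,310)),('b.png',(140,130,270,270)))]
i=[cv2.imread('pics/a.png'),cv2.imread('pics/b.png')]; cv2.imwrite('pics/crop1.png',np.hstack(i))
P=cloud(s)
t=load('top');R=cv2.Rodrigues(t['rvec'])[0];print('topcam',-R.T@np.ravel(t['tvec']),R[2])
Q=cloud(t); 
for v,u in((86,200),(86,300),(86,100),(30,200)): print('beam',Q[v,u])
E
```

```text
stir wall 334 circ [ 0.595 -0.129] 0.053 med [ 0.589 -0.129  0.07 ] z [0.066 0.074]
stir plate 620 circ [ 0.596 -0.138] 0.078 med [ 0.587 -0.127  0.058] z [0.05  0.064]
bal ring 181 circ [0.473 0.358] 0.047 med [0.465 0.35  0.063] z [0.058 0.068]
bal pan 385 circ [0.477 0.358] 0.072 med [0.457 0.343 0.048] z [0.043 0.054]
cork 549 circ [ 0.481 -0.376] 0.058 med [ 0.47  -0.36   0.026] z [0.02  0.031]
jarlid 279 circ [ 0.482 -0.379] 0.027 med [ 0.48  -0.378  0.089] z [0.076 0.094]
tile 1264 circ [0.549 0.12 ] 0.094 med [0.55  0.125 0.008] z [0.004 0.013]
flasktop 156 circ [ 0.598 -0.137] 0.021 med [ 0.592 -0.132  0.124] z [0.1   0.158]
beakertop 140 circ [0.474 0.357] 0.03 med [0.478 0.369 0.111] z [0.092 0.12 ]
dropper 146 circ [ 0.37  -0.034] 0.02 med [ 0.368 -0.031  0.057] z [0.037 0.119]
wash 494 circ [ 0.71  -0.299] 0.049 med [ 0.722 -0.297  0.119] z [0.054 0.196]
tape 368 circ [0.694 0.353] 0.049 med [0.692 0.351 0.046] z [0.031 0.053]
yel 264 circ [ 0.619 -0.291] 0.026 med [ 0.613 -0.284  0.05 ] z [0.021 0.101]
orange 341 circ [0.421 0.521] 0.03 med [0.422 0.531 0.037] z [0.021 0.071]
topcam [0.32037127 0.06719988 1.32536894] [ 0.17732727 -0.00469386 -0.98414075]
beam [0.76828344 0.20517306 0.30148101]
beam [ 0.76685359 -0.04922236  0.29843542]
beam [0.7701971  0.45744162 0.30120406]
beam [0.76804664 0.17091912 0.56344521]
```

View pics/crop1.png

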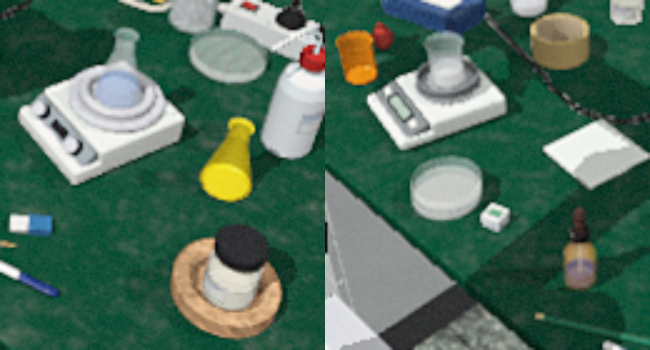

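The crop confirms the choice: clear flask at (122,75), beaker at (445,65), and the black-lidded jar in the cork ring at (235,270). All the fitted sizes and heights agree with the description. My plan is beaker to tile, jar to balance, flask to cork, then beaker to stirrer, starting by squaring the tool to the world axes.

```bash
python3 -m jog '[{"turn":-0.96},{"turn":-0.96},{"turn":-0.95},{"dx":-0.9,"dy":-0.85},{"dx":-0.9,"dy":-0.85},{"dx":-0.9,"dy":-0.85},{"dx":-0.9,"dy":-0.85},{"dx":-0.9,"dy":-0.85}]'
```

```text
schema error: expected keys fingers, dx, dy, dz, turn
```

```bash
python3 -m jog '[{"dx":-0.9,"dy":-0.85},{"dx":-0.9,"dy":-0.85},{"dx":-0.9,"dy":-0.85},{"dx":-0.9,"dy":-0.85},{},{}]'; python3 - <<'E'
from h import *
s=snap('wrist'); save(s,'w1.png'); print(status.get_state()['eef_pos'],status.get_state()['ee_rot'])
P=cloud(s); m=(P[...,2]>.112)&(P[...,2]<.122)&(np.hypot(P[...,0]-.474,P[...,1]-.357)<.05); q=P[m][:,:2]
print(len(q)); 
if len(q)>4: print(cv2.minEnclosingCircle(q.astype(np.float32)))
m=(P[...,2]>.06)&(P[...,2]<.066)&(np.hypot(P[...,0]-.474,P[...,1]-.357)<.06); q=P[m][:,:2]
if len(q)>4: print(len(q),cv2.minEnclosingCircle(q.astype(np.float32)))
E
```

```text
[0.24358204 0.57492589 0.25529488] [ 1.99038949e-01  9.79991162e-01 -8.76706343e-04 -2.23652358e-04]
0schema error: expected keys fingers, dx, dy, dz, turn
```

View pics/w1.png

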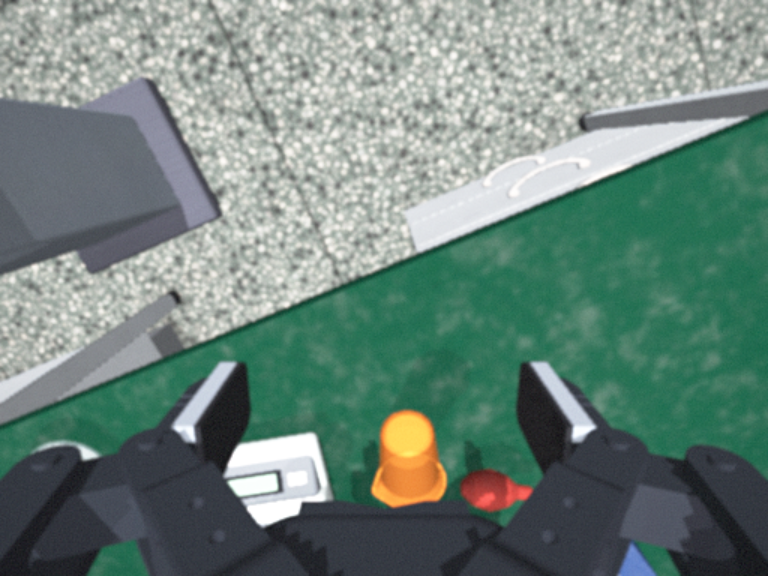

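The move was refused because every row needs all five keys, so this wrist view is still from the start pose. It shows the orange look-alike at (410,470) and the balance front at (270,485).

```bash
python3 -m jog '[{"fingers":1,"dx":0,"dy":0,"dz":0,"turn":-0.96},{"fingers":1,"dx":0,"dy":0,"dz":0,"turn":-0.96},{"fingers":1,"dx":0,"dy":0,"dz":0,"turn":-0.95},{"fingers":1,"dx":-0.9,"dy":-0.85,"dz":0,"turn":0},{"fingers":1,"dx":-0.9,"dy":-0.85,"dz":0,"turn":0},{"fingers":1,"dx":-0.9,"dy":-0.85,"dz":0,"turn":0},{"fingers":1,"dx":-0.9,"dy":-0.85,"dz":0,"turn":0},{"fingers":1,"dx":-0.9,"dy":-0.85,"dz":0,"turn":0},{"fingers":1,"dx":0,"dy":0,"dz":0,"turn":0}]'
```

```text
t: 1.05
eef_pos: [0.3586, 0.4667, 0.2559]
ee_rot: [0.002, 1.0, -0.001, 0.0]
wrist_force: [0.3, -0.3, 0.6]
width: 1.002
grasp_force: 0.0
```

```bash
cat > look.py <<'E'
from h import *; import sys
# look.py x y zrim tol rmax : circle fit of the points at a height, wrist view
x,y=map(float,sys.argv[1:3]); s=snap('wrist'); P=cloud(s)
for a in sys.argv[3:]:
    z,tol,rm=map(float,a.split(','))
    m=(abs(P[...,2]-z)<tol)&(np.hypot(P[...,0]-x,P[...,1]-y)<rm); q=P[m][:,:2]
    if len(q)<5: print(a,len(q)); continue
    c,r=cv2.minEnclosingCircle(q.astype(np.float32)); e=cv2.fitEllipse(q.astype(np.float32)) 
    A=np.c_[2*q,np.ones(len(q))]; k=np.linalg.lstsq(A,(q**2).sum(1),rcond=None)[0]
    print(a,len(q),'enc',np.round(c,4),round(r,4),'lsq',np.round(k[:2],4),round(float(np.sqrt(k[2]+k[:2]@k[:2])),4))
st=status.get_state(); print(st['t'],np.round(st['eef_pos'],4))
E
python3 -m jog '[{"fingers":1,"dx":-0.92,"dy":-0.88,"dz":0,"turn":0},{"fingers":1,"dx":-0.92,"dy":-0.88,"dz":0,"turn":0},{"fingers":1,"dx":-0.92,"dy":-0.88,"dz":0,"turn":0},{"fingers":1,"dx":-0.92,"dy":-0.88,"dz":0,"turn":0},{"fingers":1,"dx":-0.92,"dy":-0.88,"dz":0,"turn":0},{"fingers":1,"dx":0,"dy":0,"dz":0,"turn":0},{"fingers":1,"dx":0,"dy":0,"dz":0,"turn":0}]'; python3 look.py .474 .357 .116,.005,.05 .09,.018,.04 .063,.003,.06; python3 -c "
from h import *;save(load('wrist'),'w2.png')"
```

```text
t: 1.75
eef_pos: [0.4711, 0.3593, 0.2559]
ee_rot: [0.001, 1.0, 0.0, -0.001]
wrist_force: [-0.3, -0.6, -0.9]
width: 1.0
grasp_force: 0.0
.116,.005,.05 852 enc [0.4755 0.3579] 0.03 lsq [0.4753 0.3593] 0.0264
.09,.018,.04 2053 enc [0.4752 0.3601] 0.0247 lsq [0.4771 0.36  ] 0.019
.063,.003,.06 1022 enc [0.4736 0.3587] 0.0471 lsq [0.4734 0.3587] 0.0437
1.8 [0.4706 0.3598 0.256 ]
```

View pics/w2.png

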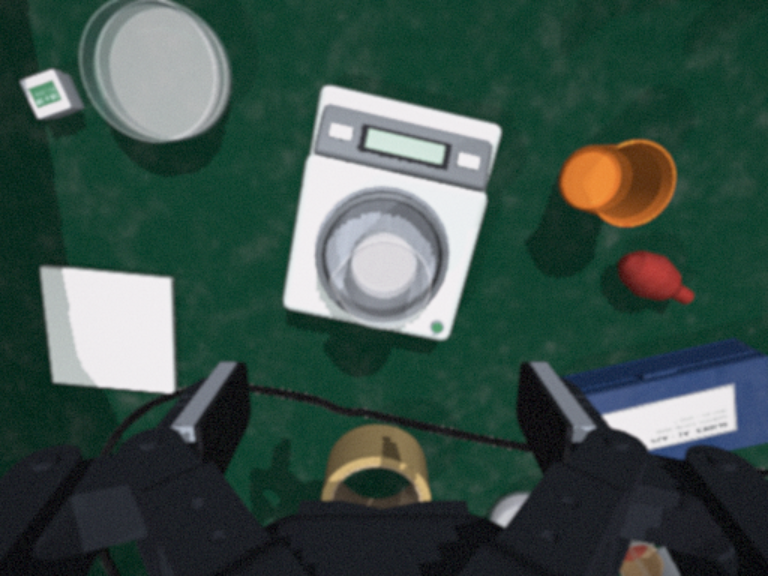

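The wrist view shows the beaker at (385,265) centred in the guard ring, and the fit matches its size. Descending to grip it.

```bash
python3 -m jog '[{"fingers":1,"dx":-0.19,"dy":-0.03,"dz":0.9,"turn":0},{"fingers":1,"dx":0,"dy":0,"dz":0.9,"turn":0},{"fingers":1,"dx":0,"dy":0,"dz":0.9,"turn":0},{"fingers":1,"dx":0,"dy":0,"dz":0.9,"turn":0},{"fingers":1,"dx":0,"dy":0,"dz":0.9,"turn":0},{"fingers":1,"dx":0,"dy":0,"dz":0.9,"turn":0},{"fingers":1,"dx":0,"dy":0,"dz":0.7,"turn":0},{"fingers":1,"dx":0,"dy":0,"dz":0.4,"turn":0},{"fingers":1,"dx":0,"dy":0,"dz":0,"turn":0},{"fingers":1,"dx":0,"dy":0,"dz":0,"turn":0}]'
```

```text
t: 2.8
eef_pos: [0.476, 0.3593, 0.0942]
ee_rot: [-0.0, 1.0, 0.0, 0.0]
wrist_force: [0.8, -0.1, 0.8]
width: 1.005
grasp_force: 0.0
```

```bash
python3 -m jog '[{"fingers":-1,"dx":0,"dy":0,"dz":0,"turn":0},{"fingers":-1,"dx":0,"dy":0,"dz":0,"turn":0},{"fingers":-1,"dx":0,"dy":0,"dz":0,"turn":0},{"fingers":-1,"dx":0,"dy":0,"dz":0,"turn":0},{"fingers":-1,"dx":0,"dy":0,"dz":0,"turn":0},{"fingers":-1,"dx":0,"dy":0,"dz":0,"turn":0},{"fingers":-1,"dx":0,"dy":0,"dz":0,"turn":0},{"fingers":-1,"dx":0,"dy":0,"dz":0,"turn":0}]'
```

```text
t: 3.6
eef_pos: [0.4774, 0.3596, 0.0957]
ee_rot: [0.0, 1.0, 0.001, 0.001]
wrist_force: [0.1, 0.2, 5.3]
width: 0.622
grasp_force: 59.5
```

```bash
python3 -m jog '[{"fingers":-1,"dx":0,"dy":0,"dz":-0.3,"turn":0},{"fingers":-1,"dx":0,"dy":0,"dz":-0.6,"turn":0},{"fingers":-1,"dx":0,"dy":0,"dz":-0.8,"turn":0},{"fingers":-1,"dx":0,"dy":0,"dz":-0.8,"turn":0},{"fingers":-1,"dx":0,"dy":0,"dz":-0.6,"turn":0},{"fingers":-1,"dx":0,"dy":0,"dz":-0.3,"turn":0},{"fingers":-1,"dx":0,"dy":0,"dz":0,"turn":0}]'
python3 -m jog '[{"fingers":-1,"dx":-0.1,"dy":-0.4,"dz":0,"turn":0},{"fingers":-1,"dx":-0.3,"dy":-0.7,"dz":0,"turn":0},{"fingers":-1,"dx":-0.3,"dy":-1,"dz":0,"turn":0},{"fingers":-1,"dx":-0.3,"dy":-1,"dz":0,"turn":0},{"fingers":-1,"dx":-0.3,"dy":-1,"dz":0,"turn":0},{"fingers":-1,"dx":-0.3,"dy":-1,"dz":0,"turn":0},{"fingers":-1,"dx":-0.3,"dy":-1,"dz":0,"turn":0},{"fingers":-1,"dx":-0.3,"dy":-1,"dz":0,"turn":0},{"fingers":-1,"dx":-0.3,"dy":-1,"dz":0,"turn":0},{"fingers":-1,"dx":-0.3,"dy":-0.9,"dz":0,"turn":0}]'
python3 -m jog '[{"fingers":-1,"dx":0,"dy":-0.5,"dz":0,"turn":0},{"fingers":-1,"dx":0,"dy":0,"dz":0,"turn":0},{"fingers":-1,"dx":0,"dy":0,"dz":0,"turn":0}]'
python3 - <<'E'
from h import *
s=snap('scene'); save(s,'s2.png',(110,60,370,270),2.5)
E
```

```text
t: 4.3
eef_pos: [0.4769, 0.3589, 0.1804]
ee_rot: [0.0, 1.0, 0.001, 0.001]
wrist_force: [-0.4, -0.0, -0.6]
width: 0.619
grasp_force: 61.4
t: 5.3
eef_pos: [0.5451, 0.1313, 0.1772]
ee_rot: [0.0, 1.0, -0.001, -0.002]
wrist_force: [-0.3, -0.1, 0.1]
width: 0.621
grasp_force: 61.4
t: 5.6
eef_pos: [0.5453, 0.121, 0.1781]
ee_rot: [0.0, 1.0, 0.0, -0.001]
wrist_force: [-0.1, 0.2, -0.4]
width: 0.623
grasp_force: 61.4
```

View pics/s2.png

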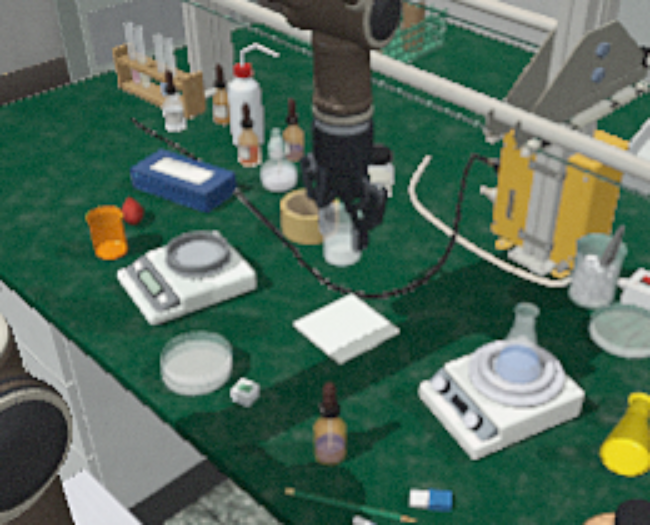

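The beaker is held upright at (342,235) above the tile. Lowering it, slowly at the end.

```bash
python3 -m jog '[{"fingers":-1,"dx":0,"dy":0,"dz":0.8,"turn":0},{"fingers":-1,"dx":0,"dy":0,"dz":0.9,"turn":0},{"fingers":-1,"dx":0,"dy":0,"dz":0.9,"turn":0},{"fingers":-1,"dx":0,"dy":0,"dz":0.8,"turn":0},{"fingers":-1,"dx":0,"dy":0,"dz":0.6,"turn":0},{"fingers":-1,"dx":0,"dy":0,"dz":0.4,"turn":0},{"fingers":-1,"dx":0,"dy":0,"dz":0.2,"turn":0},{"fingers":-1,"dx":0,"dy":0,"dz":0,"turn":0},{"fingers":-1,"dx":0,"dy":0,"dz":0.1,"turn":0},{"fingers":-1,"dx":0,"dy":0,"dz":0,"turn":0}]'
python3 -m jog '[{"fingers":-1,"dx":0,"dy":0,"dz":0.06,"turn":0},{"fingers":-1,"dx":0,"dy":0,"dz":0,"turn":0}]'
```

```text
t: 6.65
eef_pos: [0.5467, 0.121, 0.0619]
ee_rot: [0.0, 1.0, 0.0, 0.001]
wrist_force: [-0.9, -0.1, -0.5]
width: 0.618
grasp_force: 61.4
t: 6.85
eef_pos: [0.5463, 0.1209, 0.0601]
ee_rot: [0.0, 1.0, 0.0, 0.0]
wrist_force: [-0.4, -1.2, -0.7]
width: 0.621
grasp_force: 61.4
```

```bash
python3 -m jog '[{"fingers":-1,"dx":0,"dy":0,"dz":0.08,"turn":0},{"fingers":-1,"dx":0,"dy":0,"dz":0.06,"turn":0},{"fingers":-1,"dx":0,"dy":0,"dz":0.04,"turn":0},{"fingers":-1,"dx":0,"dy":0,"dz":0,"turn":0}]'
python3 -m jog '[{"fingers":-1,"dx":0,"dy":0,"dz":0.04,"turn":0},{"fingers":-1,"dx":0,"dy":0,"dz":0,"turn":0}]'
```

```text
t: 7.25
eef_pos: [0.5466, 0.1209, 0.0558]
ee_rot: [0.0, 1.0, 0.0, 0.0]
wrist_force: [-0.7, -0.7, 3.9]
width: 0.622
grasp_force: 60.9
t: 7.45
eef_pos: [0.5472, 0.1209, 0.0558]
ee_rot: [-0.0, 1.0, -0.0, 0.001]
wrist_force: [-1.2, -1.0, 9.1]
width: 0.624
grasp_force: 60.2
```

Contact came at the predicted height, so I release and rise.

```bash
python3 -m jog '[{"fingers":1,"dx":0,"dy":0,"dz":0,"turn":0},{"fingers":1,"dx":0,"dy":0,"dz":0,"turn":0},{"fingers":1,"dx":0,"dy":0,"dz":0,"turn":0},{"fingers":1,"dx":0,"dy":0,"dz":0,"turn":0},{"fingers":1,"dx":0,"dy":0,"dz":0,"turn":0},{"fingers":1,"dx":0,"dy":0,"dz":-0.5,"turn":0},{"fingers":1,"dx":0,"dy":0,"dz":-1,"turn":0},{"fingers":1,"dx":0,"dy":0,"dz":-1,"turn":0},{"fingers":1,"dx":0,"dy":0,"dz":-1,"turn":0},{"fingers":1,"dx":0,"dy":0,"dz":-1,"turn":0}]'
python3 -m jog '[{"fingers":1,"dx":0,"dy":0,"dz":-1,"turn":0},{"fingers":1,"dx":0,"dy":0,"dz":-1,"turn":0},{"fingers":1,"dx":0,"dy":-1,"dz":-1,"turn":0},{"fingers":1,"dx":0.3,"dy":-1,"dz":-0.3,"turn":0},{"fingers":1,"dx":0.3,"dy":-1,"dz":0,"turn":0},{"fingers":1,"dx":0.3,"dy":-1,"dz":0,"turn":0},{"fingers":1,"dx":0.3,"dy":-1,"dz":0,"turn":0},{"fingers":1,"dx":0.3,"dy":-1,"dz":0,"turn":0},{"fingers":1,"dx":0,"dy":0,"dz":0,"turn":0}]'
```

```text
t: 8.45
eef_pos: [0.5462, 0.121, 0.1687]
ee_rot: [0.0, 1.0, 0.0, 0.0]
wrist_force: [0.4, -0.2, 0.3]
width: 1.0
grasp_force: 0.0
t: 9.35
eef_pos: [0.5078, -0.0313, 0.2501]
ee_rot: [0.002, 1.0, -0.001, 0.0]
wrist_force: [0.0, -0.3, 0.0]
width: 1.001
grasp_force: 0.0
```

```bash
python3 -m jog '[{"fingers":1,"dx":0.1,"dy":-1,"dz":0,"turn":0},{"fingers":1,"dx":0.1,"dy":-1,"dz":0,"turn":0},{"fingers":1,"dx":0.1,"dy":-1,"dz":0,"turn":0},{"fingers":1,"dx":0.1,"dy":-1,"dz":0,"turn":0},{"fingers":1,"dx":0.1,"dy":-1,"dz":0,"turn":0},{"fingers":1,"dx":0.1,"dy":-1,"dz":0,"turn":0},{"fingers":1,"dx":0.1,"dy":-1,"dz":0,"turn":0},{"fingers":1,"dx":0.1,"dy":-1,"dz":0,"turn":0},{"fingers":1,"dx":0.1,"dy":-1,"dz":0,"turn":0},{"fingers":1,"dx":0.1,"dy":-1,"dz":0,"turn":0}]'
python3 -m jog '[{"fingers":1,"dx":0,"dy":-1,"dz":0,"turn":0},{"fingers":1,"dx":0,"dy":-1,"dz":0,"turn":0},{"fingers":1,"dx":0,"dy":-1,"dz":0,"turn":0},{"fingers":1,"dx":0,"dy":-0.8,"dz":0,"turn":0},{"fingers":1,"dx":0,"dy":0,"dz":0,"turn":0},{"fingers":1,"dx":0,"dy":0,"dz":0,"turn":0}]'
python3 look.py .481 -.377 .088,.005,.04 .026,.003,.07;  python3 -c "
from h import *;save(load('wrist'),'w3.png')"
```

```text
t: 10.35
eef_pos: [0.484, -0.2794, 0.25]
ee_rot: [-0.0, 1.0, 0.0, 0.001]
wrist_force: [0.1, 0.3, 0.5]
width: 0.997
grasp_force: 0.0
t: 10.95
eef_pos: [0.4837, -0.3736, 0.2493]
ee_rot: [0.0, 1.0, 0.001, -0.0]
wrist_force: [-0.0, 1.0, 0.5]
width: 0.999
grasp_force: 0.0
.088,.005,.04 2358 enc [ 0.4819 -0.379 ] 0.0267 lsq [ 0.4813 -0.3791] 0.0186
.026,.003,.07 3617 enc [ 0.4817 -0.3758] 0.056 lsq [ 0.4823 -0.3761] 0.0477
11.0 [ 0.4836 -0.3731  0.2492]
```

View pics/w3.png

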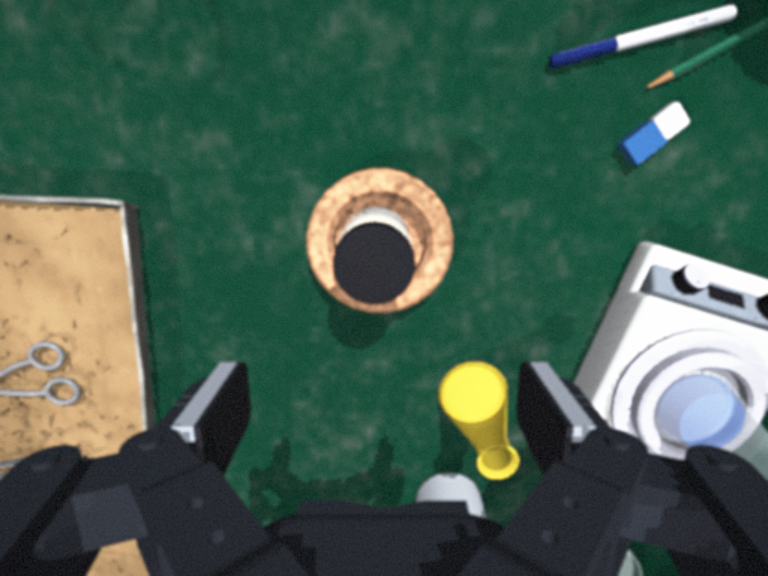

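The jar's black lid is at (373,262) in the cork ring, and it is clear of everything else. Descending to grip the lid.

```bash
python3 -m jog '[{"fingers":1,"dx":0.07,"dy":-0.22,"dz":0.9,"turn":0},{"fingers":1,"dx":0,"dy":0,"dz":0.9,"turn":0},{"fingers":1,"dx":0,"dy":0,"dz":0.9,"turn":0},{"fingers":1,"dx":0,"dy":0,"dz":0.9,"turn":0},{"fingers":1,"dx":0,"dy":0,"dz":0.9,"turn":0},{"fingers":1,"dx":0,"dy":0,"dz":0.9,"turn":0},{"fingers":1,"dx":0,"dy":0,"dz":0.7,"turn":0},{"fingers":1,"dx":0,"dy":0,"dz":0.4,"turn":0},{"fingers":1,"dx":0,"dy":0,"dz":0,"turn":0},{"fingers":1,"dx":0,"dy":0,"dz":0,"turn":0}]'
python3 -m jog '[{"fingers":-1,"dx":0,"dy":0,"dz":0,"turn":0},{"fingers":-1,"dx":0,"dy":0,"dz":0,"turn":0},{"fingers":-1,"dx":0,"dy":0,"dz":0,"turn":0},{"fingers":-1,"dx":0,"dy":0,"dz":0,"turn":0},{"fingers":-1,"dx":0,"dy":0,"dz":0,"turn":0},{"fingers":-1,"dx":0,"dy":0,"dz":0,"turn":0},{"fingers":-1,"dx":0,"dy":0,"dz":0,"turn":0}]'
```

```text
t: 12.0
eef_pos: [0.4823, -0.3793, 0.0874]
ee_rot: [-0.0, 1.0, -0.0, 0.0]
wrist_force: [-0.2, -0.7, 0.9]
width: 0.997
grasp_force: 0.0
t: 12.7
eef_pos: [0.4827, -0.3802, 0.0885]
ee_rot: [0.0, 1.0, -0.001, 0.001]
wrist_force: [0.5, 1.1, 5.7]
width: 0.605
grasp_force: 62.7
```

```bash
python3 -m jog '[{"fingers":-1,"dx":0,"dy":0,"dz":-0.3,"turn":0},{"fingers":-1,"dx":0,"dy":0,"dz":-0.6,"turn":0},{"fingers":-1,"dx":0,"dy":0,"dz":-0.9,"turn":0},{"fingers":-1,"dx":0,"dy":0,"dz":-0.9,"turn":0},{"fingers":-1,"dx":0,"dy":0,"dz":-0.9,"turn":0},{"fingers":-1,"dx":0,"dy":0,"dz":-0.9,"turn":0},{"fingers":-1,"dx":0,"dy":0,"dz":-0.9,"turn":0},{"fingers":-1,"dx":0,"dy":0.2,"dz":-0.5,"turn":0},{"fingers":-1,"dx":0,"dy":0.5,"dz":0,"turn":0},{"fingers":-1,"dx":0,"dy":0.8,"dz":0,"turn":0}]'
python3 -m jog '[{"fingers":-1,"dx":0.03,"dy":1,"dz":0,"turn":0},{"fingers":-1,"dx":0.03,"dy":1,"dz":0,"turn":0},{"fingers":-1,"dx":0.03,"dy":1,"dz":0,"turn":0},{"fingers":-1,"dx":0.03,"dy":1,"dz":0,"turn":0},{"fingers":-1,"dx":0.03,"dy":1,"dz":0,"turn":0},{"fingers":-1,"dx":0.03,"dy":1,"dz":0,"turn":0},{"fingers":-1,"dx":0.03,"dy":1,"dz":0,"turn":0},{"fingers":-1,"dx":0.03,"dy":1,"dz":0,"turn":0},{"fingers":-1,"dx":0.03,"dy":1,"dz":0,"turn":0},{"fingers":-1,"dx":0.03,"dy":1,"dz":0,"turn":0}]'
python3 -m jog '[{"fingers":-1,"dx":0,"dy":1,"dz":0,"turn":0},{"fingers":-1,"dx":0,"dy":1,"dz":0,"turn":0},{"fingers":-1,"dx":0,"dy":1,"dz":0,"turn":0},{"fingers":-1,"dx":0,"dy":1,"dz":0,"turn":0},{"fingers":-1,"dx":0,"dy":1,"dz":0,"turn":0},{"fingers":-1,"dx":0,"dy":1,"dz":0,"turn":0},{"fingers":-1,"dx":0,"dy":1,"dz":0,"turn":0},{"fingers":-1,"dx":0,"dy":1,"dz":0,"turn":0},{"fingers":-1,"dx":0,"dy":1,"dz":0,"turn":0},{"fingers":-1,"dx":0,"dy":1,"dz":0,"turn":0}]'
```

```text
t: 13.7
eef_pos: [0.4813, -0.3411, 0.2338]
ee_rot: [0.001, 1.0, 0.0, -0.0]
wrist_force: [-0.2, 1.1, -1.6]
width: 0.604
grasp_force: 62.9
t: 14.7
eef_pos: [0.4719, -0.0891, 0.2321]
ee_rot: [-0.0, 1.0, 0.001, -0.002]
wrist_force: [-0.9, -0.1, -2.6]
width: 0.602
grasp_force: 62.9
t: 15.7
eef_pos: [0.4713, 0.1596, 0.2322]
ee_rot: [-0.0, 1.0, -0.0, -0.002]
wrist_force: [-0.5, 1.1, -2.2]
width: 0.604
grasp_force: 62.9
```

```bash
python3 -m jog '[{"fingers":-1,"dx":-0.08,"dy":1,"dz":0,"turn":0},{"fingers":-1,"dx":0,"dy":1,"dz":0,"turn":0},{"fingers":-1,"dx":0,"dy":1,"dz":0,"turn":0},{"fingers":-1,"dx":0,"dy":1,"dz":0,"turn":0},{"fingers":-1,"dx":0,"dy":1,"dz":0,"turn":0},{"fingers":-1,"dx":0,"dy":1,"dz":0,"turn":0},{"fingers":-1,"dx":0,"dy":0.8,"dz":0,"turn":0},{"fingers":-1,"dx":0,"dy":0.6,"dz":0,"turn":0},{"fingers":-1,"dx":0,"dy":0.2,"dz":0,"turn":0},{"fingers":-1,"dx":0,"dy":0,"dz":0,"turn":0}]'
python3 -m jog '[{"fingers":-1,"dx":0,"dy":0,"dz":0,"turn":0},{"fingers":-1,"dx":0,"dy":0,"dz":0,"turn":0}]'; python3 look.py .4736 .3587 .17,.05,.04 .063,.003,.06; python3 -c "
from h import *;save(load('wrist'),'w4.png',k=1.2)"
```

```text
t: 16.7
eef_pos: [0.4752, 0.3482, 0.2333]
ee_rot: [-0.001, 1.0, -0.001, -0.001]
wrist_force: [-0.7, -0.2, -1.8]
width: 0.607
grasp_force: 62.9
t: 16.9
eef_pos: [0.4762, 0.347, 0.2341]
ee_rot: [0.0, 1.0, -0.0, -0.0]
wrist_force: [-0.8, 0.3, -1.9]
width: 0.604
grasp_force: 62.9
.17,.05,.04 2770 enc [0.4677 0.3522] 0.0327 lsq [0.4759 0.3478] 0.0268
.063,.003,.06 1029 enc [0.4736 0.3586] 0.047 lsq [0.4731 0.3586] 0.0441
16.95 [0.4764 0.3471 0.2342]
```

View pics/w4.png

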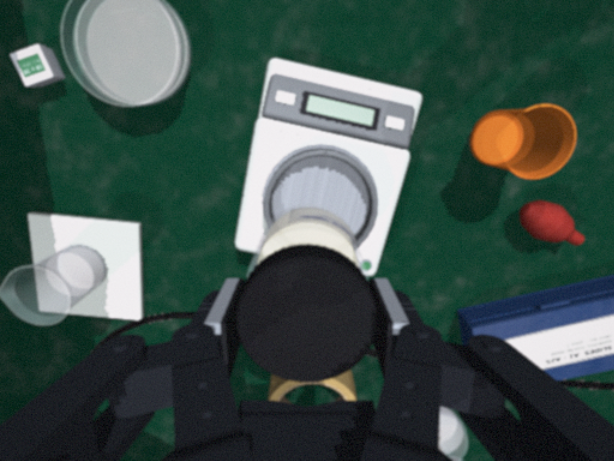

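The jar hangs upright above the ring, and the beaker stands on the tile at (75,270). Correcting by about 11 mm and lowering.

```bash
python3 -m jog '[{"fingers":-1,"dx":0.1,"dy":0.45,"dz":0.3,"turn":0},{"fingers":-1,"dx":0,"dy":0,"dz":0.7,"turn":0},{"fingers":-1,"dx":0,"dy":0,"dz":0.8,"turn":0},{"fingers":-1,"dx":0,"dy":0,"dz":0.8,"turn":0},{"fingers":-1,"dx":0,"dy":0,"dz":0.6,"turn":0},{"fingers":-1,"dx":0,"dy":0,"dz":0.4,"turn":0},{"fingers":-1,"dx":0,"dy":0,"dz":0.1,"turn":0},{"fingers":-1,"dx":0,"dy":0,"dz":0.1,"turn":0},{"fingers":-1,"dx":0,"dy":0,"dz":0,"turn":0},{"fingers":-1,"dx":0,"dy":0,"dz":0,"turn":0}]'
```

```text
t: 17.95
eef_pos: [0.4745, 0.3596, 0.1402]
ee_rot: [0.0, 1.0, 0.001, 0.001]
wrist_force: [0.1, 1.0, -2.3]
width: 0.603
grasp_force: 63.0
```

```bash
python3 -m jog '[{"fingers":-1,"dx":0,"dy":0,"dz":0.1,"turn":0},{"fingers":-1,"dx":0,"dy":0,"dz":0.1,"turn":0},{"fingers":-1,"dx":0,"dy":0,"dz":0.06,"turn":0},{"fingers":-1,"dx":0,"dy":0,"dz":0.06,"turn":0},{"fingers":-1,"dx":0,"dy":0,"dz":0,"turn":0}]'
python3 -m jog '[{"fingers":-1,"dx":0,"dy":0,"dz":0.05,"turn":0},{"fingers":-1,"dx":0,"dy":0,"dz":0,"turn":0}]'
```

```text
t: 18.45
eef_pos: [0.4736, 0.359, 0.1309]
ee_rot: [0.0, 1.0, -0.0, -0.0]
wrist_force: [-0.5, 1.0, -1.2]
width: 0.608
grasp_force: 63.0
t: 18.65
eef_pos: [0.4741, 0.3592, 0.1305]
ee_rot: [0.0, 1.0, -0.0, 0.0]
wrist_force: [-0.6, -0.2, 1.2]
width: 0.61
grasp_force: 63.3
```

```bash
python3 -m jog '[{"fingers":-1,"dx":0,"dy":0,"dz":0.03,"turn":0},{"fingers":1,"dx":0,"dy":0,"dz":0,"turn":0},{"fingers":1,"dx":0,"dy":0,"dz":0,"turn":0},{"fingers":1,"dx":0,"dy":0,"dz":0,"turn":0},{"fingers":1,"dx":0,"dy":0,"dz":0,"turn":0},{"fingers":1,"dx":0,"dy":0,"dz":0,"turn":0},{"fingers":1,"dx":0,"dy":0,"dz":-0.5,"turn":0},{"fingers":1,"dx":0,"dy":0,"dz":-1,"turn":0},{"fingers":1,"dx":0,"dy":0,"dz":-1,"turn":0},{"fingers":1,"dx":0,"dy":0,"dz":-1,"turn":0}]'
python3 -m jog '[{"fingers":1,"dx":0,"dy":0,"dz":-1,"turn":0},{"fingers":1,"dx":0,"dy":-0.5,"dz":-0.8,"turn":0},{"fingers":1,"dx":0,"dy":-1,"dz":0,"turn":0},{"fingers":1,"dx":-0.3,"dy":-1,"dz":0,"turn":0},{"fingers":1,"dx":-0.3,"dy":-1,"dz":0,"turn":0},{"fingers":1,"dx":-0.3,"dy":-1,"dz":0,"turn":0},{"fingers":1,"dx":-0.3,"dy":-1,"dz":0,"turn":0},{"fingers":1,"dx":-0.3,"dy":-1,"dz":0,"turn":0},{"fingers":1,"dx":-0.3,"dy":-1,"dz":0,"turn":0},{"fingers":1,"dx":-0.3,"dy":-1,"dz":0,"turn":0}]'
python3 -m jog '[{"fingers":1,"dx":-0.3,"dy":-1,"dz":0,"turn":0},{"fingers":1,"dx":-0.3,"dy":-1,"dz":0,"turn":0},{"fingers":1,"dx":-0.3,"dy":-1,"dz":0,"turn":0},{"fingers":1,"dx":-0.3,"dy":-1,"dz":0,"turn":0},{"fingers":1,"dx":-0.3,"dy":-1,"dz":0,"turn":0},{"fingers":1,"dx":-0.3,"dy":-1,"dz":0,"turn":0},{"fingers":1,"dx":0,"dy":-1,"dz":0,"turn":0},{"fingers":1,"dx":0,"dy":-1,"dz":0,"turn":0},{"fingers":1,"dx":0,"dy":0,"dz":0,"turn":0},{"fingers":1,"dx":0,"dy":0,"dz":0,"turn":0}]'
python3 look.py .595 -.130 .07,.003,.06 .14,.022,.03 .157,.005,.03
```

```text
t: 19.65
eef_pos: [0.474, 0.3593, 0.2186]
ee_rot: [0.0, 1.0, 0.0, 0.0]
wrist_force: [0.5, 0.5, 1.0]
width: 0.999
grasp_force: 0.0
t: 20.65
eef_pos: [0.5268, 0.1457, 0.2629]
ee_rot: [0.0, 1.0, 0.0, 0.001]
wrist_force: [0.4, -0.3, 0.1]
width: 0.999
grasp_force: 0.0
t: 21.65
eef_pos: [0.5714, -0.0536, 0.2625]
ee_rot: [0.001, 1.0, 0.0, 0.0]
wrist_force: [0.5, 0.8, 0.2]
width: 1.003
grasp_force: 0.0
.07,.003,.06 2472 enc [ 0.5989 -0.136 ] 0.0474 lsq [ 0.5984 -0.1358] 0.0402
.14,.022,.03 1457 enc [ 0.5983 -0.1363] 0.0161 lsq [ 0.5985 -0.1365] 0.0123
.157,.005,.03 409 enc [ 0.5993 -0.1371] 0.0145 lsq [ 0.5986 -0.1369] 0.0122
21.7 [ 0.5714 -0.053   0.2624]
```

Flask neck (r 12–13 mm) and stirrer well are both at about (0.599, -0.136), as expected. Moving over it and down.

```bash
python3 -m jog '[{"fingers":1,"dx":-0.3,"dy":-0.9,"dz":0,"turn":0},{"fingers":1,"dx":-0.3,"dy":-0.9,"dz":0,"turn":0},{"fingers":1,"dx":-0.3,"dy":-0.9,"dz":0,"turn":0},{"fingers":1,"dx":-0.19,"dy":-0.65,"dz":0,"turn":0},{"fingers":1,"dx":0,"dy":0,"dz":0.7,"turn":0},{"fingers":1,"dx":0,"dy":0,"dz":0.9,"turn":0},{"fingers":1,"dx":0,"dy":0,"dz":0.4,"turn":0},{"fingers":1,"dx":0,"dy":0,"dz":0,"turn":0},{"fingers":1,"dx":0,"dy":0,"dz":0,"turn":0}]'
```

```text
t: 22.6
eef_pos: [0.5989, -0.1366, 0.2122]
ee_rot: [-0.0, 1.0, 0.0, 0.0]
wrist_force: [-0.5, 0.7, -0.2]
width: 0.996
grasp_force: 0.0
```

```bash
python3 -m jog '[{"fingers":1,"dx":0,"dy":0,"dz":0.7,"turn":0},{"fingers":1,"dx":0,"dy":0,"dz":0.8,"turn":0},{"fingers":1,"dx":0,"dy":0,"dz":0.8,"turn":0},{"fingers":1,"dx":0,"dy":0,"dz":0.6,"turn":0},{"fingers":1,"dx":0,"dy":0,"dz":0.2,"turn":0},{"fingers":1,"dx":0,"dy":0,"dz":0,"turn":0},{"fingers":1,"dx":0,"dy":0,"dz":0,"turn":0}]'
python3 -m jog '[{"fingers":-1,"dx":0,"dy":0,"dz":0,"turn":0},{"fingers":-1,"dx":0,"dy":0,"dz":0,"turn":0},{"fingers":-1,"dx":0,"dy":0,"dz":0,"turn":0},{"fingers":-1,"dx":0,"dy":0,"dz":0,"turn":0},{"fingers":-1,"dx":0,"dy":0,"dz":0,"turn":0},{"fingers":-1,"dx":0,"dy":0,"dz":0,"turn":0},{"fingers":-1,"dx":0,"dy":0,"dz":0,"turn":0},{"fingers":-1,"dx":0,"dy":0,"dz":0,"turn":0},{"fingers":-1,"dx":0,"dy":0,"dz":0,"turn":0}]'
```

```text
t: 23.3
eef_pos: [0.5995, -0.1373, 0.1354]
ee_rot: [-0.0, 1.0, -0.0, 0.001]
wrist_force: [-0.9, -0.2, 0.7]
width: 0.997
grasp_force: 0.0
t: 24.2
eef_pos: [0.599, -0.1373, 0.1347]
ee_rot: [0.0, 1.0, -0.0, 0.0]
wrist_force: [0.0, -0.2, 4.0]
width: 0.291
grasp_force: 58.9
```

```bash
python3 -m jog '[{"fingers":-1,"dx":0,"dy":0,"dz":-0.3,"turn":0},{"fingers":-1,"dx":0,"dy":0,"dz":-0.6,"turn":0},{"fingers":-1,"dx":0,"dy":0,"dz":-0.8,"turn":0},{"fingers":-1,"dx":0,"dy":0,"dz":-0.8,"turn":0},{"fingers":-1,"dx":0,"dy":0,"dz":-0.8,"turn":0},{"fingers":-1,"dx":0,"dy":0,"dz":-0.6,"turn":0},{"fingers":-1,"dx":0,"dy":0,"dz":-0.3,"turn":0},{"fingers":-1,"dx":0.3,"dy":-0.3,"dz":0,"turn":0},{"fingers":-1,"dx":0.6,"dy":-0.6,"dz":0,"turn":0},{"fingers":-1,"dx":0.6,"dy":-0.9,"dz":0,"turn":0}]'
python3 -m jog '[{"fingers":-1,"dx":0.6,"dy":-0.9,"dz":0,"turn":0},{"fingers":-1,"dx":0.6,"dy":-0.9,"dz":0,"turn":0},{"fingers":-1,"dx":0.6,"dy":-0.9,"dz":0,"turn":0},{"fingers":-1,"dx":0.6,"dy":-1,"dz":0,"turn":0},{"fingers":-1,"dx":0.5,"dy":-1,"dz":0,"turn":0},{"fingers":-1,"dx":0.2,"dy":-1,"dz":0,"turn":0},{"fingers":-1,"dx":0,"dy":-1,"dz":0,"turn":0},{"fingers":-1,"dx":0,"dy":-0.7,"dz":0,"turn":0},{"fingers":-1,"dx":0,"dy":-0.3,"dz":0,"turn":0},{"fingers":-1,"dx":0,"dy":0,"dz":0,"turn":0}]'
python3 -m jog '[{"fingers":-1,"dx":0,"dy":0,"dz":0,"turn":0},{"fingers":-1,"dx":0,"dy":0,"dz":0,"turn":0}]'; python3 look.py .482 -.376 .026,.003,.07 .11,.02,.04; python3 -c "
from h import *;save(load('wrist'),'w5.png',k=1.2)"
```

```text
t: 25.2
eef_pos: [0.5593, -0.1816, 0.2378]
ee_rot: [-0.001, 1.0, 0.001, -0.002]
wrist_force: [-0.3, -0.0, 0.1]
width: 0.288
grasp_force: 58.9
t: 26.2
eef_pos: [0.4831, -0.375, 0.2385]
ee_rot: [0.001, 1.0, 0.001, -0.0]
wrist_force: [-0.0, -0.0, -0.2]
width: 0.291
grasp_force: 58.9
t: 26.4
eef_pos: [0.4836, -0.3734, 0.239]
ee_rot: [-0.001, 1.0, 0.0, -0.0]
wrist_force: [0.9, 0.8, -1.3]
width: 0.293
grasp_force: 58.9
.026,.003,.07 2988 enc [ 0.4815 -0.3757] 0.0559 lsq [ 0.4802 -0.3758] 0.0467
.11,.02,.04 0
26.45 [ 0.4837 -0.3734  0.2392]
```

View pics/w5.png

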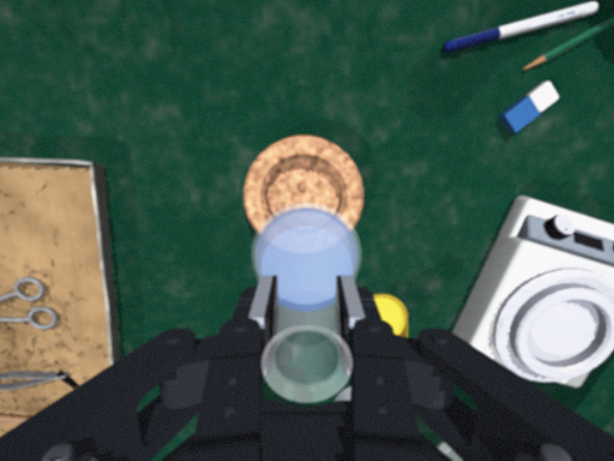

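The flask is held upright above the cork ring at (303,195). The error is about 2 mm, so I correct it and lower.

```bash
python3 -m jog '[{"fingers":-1,"dx":0.07,"dy":-0.09,"dz":0.5,"turn":0},{"fingers":-1,"dx":0,"dy":0,"dz":0.8,"turn":0},{"fingers":-1,"dx":0,"dy":0,"dz":0.9,"turn":0},{"fingers":-1,"dx":0,"dy":0,"dz":0.9,"turn":0},{"fingers":-1,"dx":0,"dy":0,"dz":0.9,"turn":0},{"fingers":-1,"dx":0,"dy":0,"dz":0.8,"turn":0},{"fingers":-1,"dx":0,"dy":0,"dz":0.5,"turn":0},{"fingers":-1,"dx":0,"dy":0,"dz":0.4,"turn":0},{"fingers":-1,"dx":0,"dy":0,"dz":0.2,"turn":0},{"fingers":-1,"dx":0,"dy":0,"dz":0,"turn":0}]'
python3 -m jog '[{"fingers":-1,"dx":0,"dy":0,"dz":0.08,"turn":0},{"fingers":-1,"dx":0,"dy":0,"dz":0,"turn":0}]'
```

```text
t: 27.45
eef_pos: [0.4817, -0.3766, 0.0913]
ee_rot: [0.0, 1.0, 0.0, -0.0]
wrist_force: [-0.1, 0.2, -0.5]
width: 0.286
grasp_force: 58.9
t: 27.65
eef_pos: [0.4823, -0.3773, 0.0906]
ee_rot: [0.0, 1.0, -0.001, 0.001]
wrist_force: [-0.1, 0.2, -0.6]
width: 0.286
grasp_force: 58.9
```

```bash
python3 -m jog '[{"fingers":-1,"dx":0,"dy":0.04,"dz":0.1,"turn":0},{"fingers":-1,"dx":0,"dy":0,"dz":0.08,"turn":0},{"fingers":-1,"dx":0,"dy":0,"dz":0.06,"turn":0},{"fingers":-1,"dx":0,"dy":0,"dz":0.04,"turn":0},{"fingers":-1,"dx":0,"dy":0,"dz":0,"turn":0},{"fingers":-1,"dx":0,"dy":0,"dz":0,"turn":0}]'
python3 -m jog '[{"fingers":-1,"dx":0,"dy":0,"dz":0.04,"turn":0},{"fingers":-1,"dx":0,"dy":0,"dz":0,"turn":0}]'
```

```text
t: 28.25
eef_pos: [0.4818, -0.3758, 0.0827]
ee_rot: [0.0, 1.0, 0.0, 0.0]
wrist_force: [-0.2, -0.5, -1.4]
width: 0.29
grasp_force: 59.0
t: 28.45
eef_pos: [0.4819, -0.3759, 0.0827]
ee_rot: [0.0, 1.0, 0.0, -0.0]
wrist_force: [-1.3, 1.0, 4.5]
width: 0.29
grasp_force: 59.7
```

```bash
python3 -m jog '[{"fingers":1,"dx":0,"dy":0,"dz":0,"turn":0},{"fingers":1,"dx":0,"dy":0,"dz":0,"turn":0},{"fingers":1,"dx":0,"dy":0,"dz":0,"turn":0},{"fingers":1,"dx":0,"dy":0,"dz":0,"turn":0},{"fingers":1,"dx":0,"dy":0,"dz":0,"turn":0},{"fingers":1,"dx":0,"dy":0,"dz":0,"turn":0},{"fingers":1,"dx":0,"dy":0,"dz":-0.5,"turn":0},{"fingers":1,"dx":0,"dy":0,"dz":-1,"turn":0},{"fingers":1,"dx":0,"dy":0,"dz":-1,"turn":0},{"fingers":1,"dx":0,"dy":0,"dz":-1,"turn":0}]'
python3 -m jog '[{"fingers":1,"dx":0,"dy":0,"dz":-1,"turn":0},{"fingers":1,"dx":0,"dy":0,"dz":-1,"turn":0},{"fingers":1,"dx":0,"dy":0.5,"dz":-1,"turn":0},{"fingers":1,"dx":0,"dy":1,"dz":0,"turn":0},{"fingers":1,"dx":0,"dy":1,"dz":0,"turn":0},{"fingers":1,"dx":0,"dy":1,"dz":0,"turn":0},{"fingers":1,"dx":0,"dy":1,"dz":0,"turn":0},{"fingers":1,"dx":0,"dy":1,"dz":0,"turn":0},{"fingers":1,"dx":0,"dy":1,"dz":0,"turn":0},{"fingers":1,"dx":0,"dy":1,"dz":0,"turn":0}]'
python3 -m jog '[{"fingers":1,"dx":-0.2,"dy":1,"dz":0,"turn":0},{"fingers":1,"dx":-0.2,"dy":1,"dz":0,"turn":0},{"fingers":1,"dx":-0.2,"dy":1,"dz":0,"turn":0},{"fingers":1,"dx":-0.2,"dy":1,"dz":0,"turn":0},{"fingers":1,"dx":-0.2,"dy":1,"dz":0,"turn":0},{"fingers":1,"dx":-0.2,"dy":1,"dz":0,"turn":0},{"fingers":1,"dx":-0.2,"dy":1,"dz":0,"turn":0},{"fingers":1,"dx":-0.2,"dy":1,"dz":0,"turn":0},{"fingers":1,"dx":-0.3,"dy":1,"dz":0,"turn":0},{"fingers":1,"dx":-0.3,"dy":1,"dz":0,"turn":0}]'
python3 -m jog '[{"fingers":1,"dx":-0.4,"dy":1,"dz":0,"turn":0},{"fingers":1,"dx":0,"dy":1,"dz":0,"turn":0},{"fingers":1,"dx":0,"dy":0.6,"dz":0,"turn":0},{"fingers":1,"dx":0,"dy":0,"dz":0,"turn":0},{"fingers":1,"dx":0,"dy":0,"dz":0,"turn":0}]'
python3 look.py .5475 .121 .076,.004,.04 .04,.018,.04 
```

```text
t: 29.45
eef_pos: [0.4819, -0.3759, 0.1711]
ee_rot: [0.0, 1.0, -0.0, 0.0]
wrist_force: [0.5, -0.9, -0.5]
width: 1.003
grasp_force: 0.0
t: 30.45
eef_pos: [0.4818, -0.1874, 0.2454]
ee_rot: [0.0, 1.0, -0.0, 0.001]
wrist_force: [-0.5, -0.4, -0.2]
width: 1.001
grasp_force: 0.0
t: 31.45
eef_pos: [0.5371, 0.0628, 0.2454]
ee_rot: [-0.0, 1.0, -0.0, 0.001]
wrist_force: [-0.1, -0.8, 0.2]
width: 0.999
grasp_force: 0.0
t: 31.95
eef_pos: [0.5467, 0.1263, 0.2446]
ee_rot: [-0.0, 1.0, -0.0, 0.0]
wrist_force: [0.1, -0.9, -0.2]
width: 1.003
grasp_force: 0.0
.076,.004,.04 639 enc [0.5459 0.1189] 0.0301 lsq [0.5455 0.1205] 0.0265
.04,.018,.04 1671 enc [0.5453 0.1213] 0.0247 lsq [0.5468 0.1211] 0.0184
32.0 [0.5466 0.1259 0.2444]
```

```bash
python3 -m jog '[{"fingers":1,"dx":0.03,"dy":-0.2,"dz":0.7,"turn":0},{"fingers":1,"dx":0,"dy":0,"dz":1,"turn":0},{"fingers":1,"dx":0,"dy":0,"dz":1,"turn":0},{"fingers":1,"dx":0,"dy":0,"dz":1,"turn":0},{"fingers":1,"dx":0,"dy":0,"dz":1,"turn":0},{"fingers":1,"dx":0,"dy":0,"dz":1,"turn":0},{"fingers":1,"dx":0,"dy":0,"dz":1,"turn":0},{"fingers":1,"dx":0,"dy":0,"dz":0.6,"turn":0},{"fingers":1,"dx":0,"dy":0,"dz":0.3,"turn":0},{"fingers":1,"dx":0,"dy":0,"dz":0,"turn":0}]'
python3 -m jog '[{"fingers":-1,"dx":0,"dy":0,"dz":0,"turn":0},{"fingers":-1,"dx":0,"dy":0,"dz":0,"turn":0},{"fingers":-1,"dx":0,"dy":0,"dz":0,"turn":0},{"fingers":-1,"dx":0,"dy":0,"dz":0,"turn":0},{"fingers":-1,"dx":0,"dy":0,"dz":0,"turn":0},{"fingers":-1,"dx":0,"dy":0,"dz":0,"turn":0},{"fingers":-1,"dx":0,"dy":0,"dz":0,"turn":0}]'
```

```text
t: 33.0
eef_pos: [0.5456, 0.121, 0.0535]
ee_rot: [0.0, 1.0, -0.0, -0.001]
wrist_force: [-0.3, 0.5, 0.6]
width: 1.001
grasp_force: 0.0
t: 33.7
eef_pos: [0.5479, 0.1224, 0.0563]
ee_rot: [0.0, 1.0, 0.001, 0.002]
wrist_force: [-0.3, 1.1, 5.4]
width: 0.619
grasp_force: 59.1
```

```bash
python3 -m jog '[{"fingers":-1,"dx":0,"dy":0,"dz":-0.3,"turn":0},{"fingers":-1,"dx":0,"dy":0,"dz":-0.6,"turn":0},{"fingers":-1,"dx":0,"dy":0,"dz":-0.9,"turn":0},{"fingers":-1,"dx":0,"dy":0,"dz":-0.9,"turn":0},{"fingers":-1,"dx":0,"dy":0,"dz":-0.9,"turn":0},{"fingers":-1,"dx":0,"dy":0,"dz":-0.9,"turn":0},{"fingers":-1,"dx":0,"dy":0,"dz":-0.7,"turn":0},{"fingers":-1,"dx":-0.1,"dy":-0.3,"dz":-0.4,"turn":0},{"fingers":-1,"dx":-0.2,"dy":-0.6,"dz":0,"turn":0},{"fingers":-1,"dx":-0.2,"dy":-0.9,"dz":0,"turn":0}]'
python3 -m jog '[{"fingers":-1,"dx":-0.3,"dy":-1,"dz":0,"turn":0},{"fingers":-1,"dx":-0.3,"dy":-1,"dz":0,"turn":0},{"fingers":-1,"dx":-0.3,"dy":-1,"dz":0,"turn":0},{"fingers":-1,"dx":-0.3,"dy":-1,"dz":0,"turn":0},{"fingers":-1,"dx":-0.3,"dy":-1,"dz":0,"turn":0},{"fingers":-1,"dx":-0.1,"dy":-1,"dz":0,"turn":0},{"fingers":-1,"dx":0,"dy":-1,"dz":0,"turn":0},{"fingers":-1,"dx":0,"dy":-0.8,"dz":0,"turn":0},{"fingers":-1,"dx":0,"dy":-0.5,"dz":0,"turn":0},{"fingers":-1,"dx":0,"dy":-0.2,"dz":0,"turn":0}]'
python3 -m jog '[{"fingers":-1,"dx":0,"dy":0,"dz":0,"turn":0},{"fingers":-1,"dx":0,"dy":0,"dz":0,"turn":0}]'; python3 look.py .5987 -.136 .07,.004,.06 .18,.03,.04; python3 -c "
from h import *;save(load('wrist'),'w6.png',k=1.2)"
```

```text
t: 34.7
eef_pos: [0.5587, 0.0759, 0.1943]
ee_rot: [-0.001, 1.0, -0.0, 0.0]
wrist_force: [-0.2, -0.6, -0.9]
width: 0.621
grasp_force: 60.9
t: 35.7
eef_pos: [0.5978, -0.1377, 0.1932]
ee_rot: [0.001, 1.0, 0.0, -0.001]
wrist_force: [0.7, 1.4, -0.7]
width: 0.621
grasp_force: 60.9
t: 35.9
eef_pos: [0.5983, -0.1353, 0.1939]
ee_rot: [-0.0, 1.0, 0.0, -0.0]
wrist_force: [-0.0, -1.2, -0.2]
width: 0.62
grasp_force: 60.9
.07,.004,.06 3019 enc [ 0.5987 -0.136 ] 0.0471 lsq [ 0.5977 -0.1361] 0.0408
.18,.03,.04 15948 enc [ 0.5919 -0.136 ] 0.0395 lsq [ 0.5947 -0.1354] 0.0241
35.95 [ 0.5984 -0.135   0.1941]
```

View pics/w6.png

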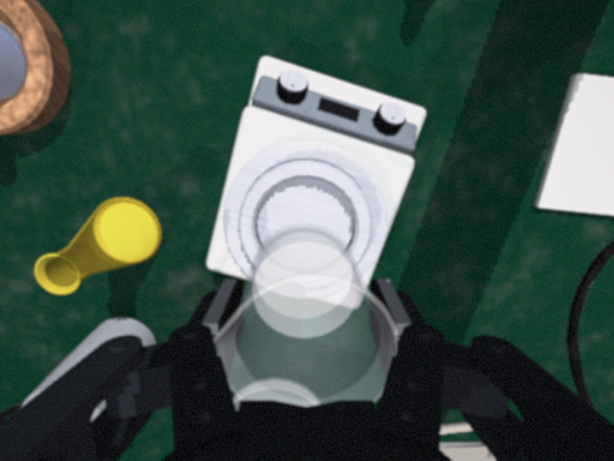

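The beaker is upright above the well, which is at (307,220). Well within tolerance, so I nudge it +2 mm in x and lower.

```bash
python3 -m jog '[{"fingers":-1,"dx":-0.08,"dy":0,"dz":0.3,"turn":0},{"fingers":-1,"dx":0,"dy":0,"dz":0.6,"turn":0},{"fingers":-1,"dx":0,"dy":0,"dz":0.7,"turn":0},{"fingers":-1,"dx":0,"dy":0,"dz":0.6,"turn":0},{"fingers":-1,"dx":0,"dy":0,"dz":0.5,"turn":0},{"fingers":-1,"dx":0,"dy":0,"dz":0.3,"turn":0},{"fingers":-1,"dx":0,"dy":0,"dz":0.1,"turn":0},{"fingers":-1,"dx":0,"dy":0,"dz":0,"turn":0},{"fingers":-1,"dx":0,"dy":0,"dz":0,"turn":0}]'
```

```text
t: 36.85
eef_pos: [0.6012, -0.136, 0.1175]
ee_rot: [0.0, 1.0, -0.0, 0.001]
wrist_force: [-0.5, -1.3, 0.1]
width: 0.624
grasp_force: 60.9
```

```bash
python3 -m jog '[{"fingers":-1,"dx":0,"dy":0,"dz":0.1,"turn":0},{"fingers":-1,"dx":0,"dy":0,"dz":0.1,"turn":0},{"fingers":-1,"dx":0,"dy":0,"dz":0.08,"turn":0},{"fingers":-1,"dx":0,"dy":0,"dz":0.06,"turn":0},{"fingers":-1,"dx":0,"dy":0,"dz":0.06,"turn":0},{"fingers":-1,"dx":0,"dy":0,"dz":0,"turn":0},{"fingers":-1,"dx":0,"dy":0,"dz":0,"turn":0}]'
python3 -m jog '[{"fingers":-1,"dx":0,"dy":0,"dz":0.04,"turn":0},{"fingers":-1,"dx":0,"dy":0,"dz":0,"turn":0}]'
```

```text
t: 37.55
eef_pos: [0.6006, -0.1358, 0.1068]
ee_rot: [0.0, 1.0, -0.0, -0.0]
wrist_force: [0.2, -0.2, -0.7]
width: 0.624
grasp_force: 60.9
t: 37.75
eef_pos: [0.6011, -0.1359, 0.1064]
ee_rot: [0.0, 1.0, -0.0, 0.001]
wrist_force: [0.9, 1.0, 3.4]
width: 0.623
grasp_force: 60.7
```

```bash
python3 -m jog '[{"fingers":-1,"dx":0,"dy":0,"dz":0.02,"turn":0},{"fingers":1,"dx":0,"dy":0,"dz":0,"turn":0},{"fingers":1,"dx":0,"dy":0,"dz":0,"turn":0},{"fingers":1,"dx":0,"dy":0,"dz":0,"turn":0},{"fingers":1,"dx":0,"dy":0,"dz":0,"turn":0},{"fingers":1,"dx":0,"dy":0,"dz":0,"turn":0},{"fingers":1,"dx":0,"dy":0,"dz":-0.5,"turn":0},{"fingers":1,"dx":0,"dy":0,"dz":-1,"turn":0},{"fingers":1,"dx":0,"dy":0,"dz":-1,"turn":0},{"fingers":1,"dx":0,"dy":0,"dz":-1,"turn":0}]'
python3 -m jog '[{"fingers":1,"dx":0,"dy":0,"dz":-1,"turn":0},{"fingers":1,"dx":0.5,"dy":0,"dz":-0.8,"turn":0},{"fingers":1,"dx":1,"dy":0.2,"dz":0,"turn":0},{"fingers":1,"dx":1,"dy":0.4,"dz":0,"turn":0},{"fingers":1,"dx":1,"dy":0.4,"dz":0,"turn":0},{"fingers":1,"dx":0.5,"dy":0.4,"dz":0,"turn":0},{"fingers":1,"dx":0,"dy":0,"dz":0,"turn":0},{"fingers":1,"dx":0,"dy":0,"dz":0,"turn":0},{"fingers":1,"dx":0,"dy":0,"dz":0,"turn":0}]'
python3 look.py .5987 -.136 .07,.003,.06 .126,.004,.04; python3 - <<'E'
from h import *
s=snap('top'); P=cloud(s); save(s,'top2.png')
for nm,c,z,t,r in(('jar',(.4736,.3587),.13,.01,.045),('flask neck',(.4817,-.3757),.09,.025,.025),('beaker',(.5987,-.136),.126,.006,.04),('dropper',(.37,-.034),.07,.05,.03),('wash',(.71,-.299),.12,.07,.06),('tape',(.694,.353),.045,.015,.06)):
    q=P[(abs(P[...,2]-z)<t)&(np.hypot(P[...,0]-c[0],P[...,1]-c[1])<r)]
    if len(q)<5: print(nm,len(q)); continue
    e,rr=cv2.minEnclosingCircle(q[:,:2].astype(np.float32)); print(nm,len(q),np.round(e,3),round(rr,3),np.round(np.percentile(q[:,2],[2,50,98]),3))
E
```

```text
t: 38.75
eef_pos: [0.6007, -0.1359, 0.1946]
ee_rot: [0.0, 1.0, -0.0, 0.0]
wrist_force: [0.8, -0.0, 0.2]
width: 1.002
grasp_force: 0.0
t: 39.65
eef_pos: [0.5018, -0.1013, 0.2385]
ee_rot: [0.0, 1.0, -0.0, 0.001]
wrist_force: [-0.1, -0.0, -0.7]
width: 0.998
grasp_force: 0.0
.07,.003,.06 1980 enc [ 0.5985 -0.1362] 0.0472 lsq [ 0.5974 -0.1359] 0.0402
.126,.004,.04 774 enc [ 0.5989 -0.1395] 0.03 lsq [ 0.5981 -0.138 ] 0.0267
39.7 [ 0.5017 -0.1014  0.2383]
jar 286 [0.473 0.36 ] 0.027 [0.123 0.131 0.135]
flask neck 115 [ 0.481 -0.377] 0.017 [0.066 0.089 0.107]
beaker 0
dropper 143 [ 0.37  -0.034] 0.02 [0.036 0.058 0.119]
wash 458 [ 0.71  -0.297] 0.049 [0.056 0.117 0.187]
tape 361 [0.693 0.354] 0.049 [0.031 0.047 0.052]
```

View pics/top2.png

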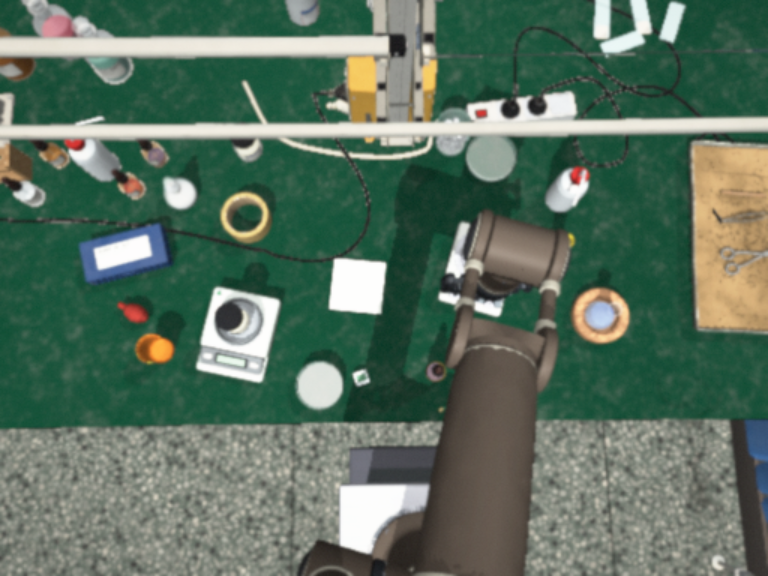

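The jar sits in the guard ring at (235,318) and the flask in the cork ring at (600,315). The wrist fit puts the beaker within 3 mm of the well centre with its rim at the right height, and the bystanders are unmoved. Handing in.

```bash
python3 -c "
from station import job
print(job.hand_in())"
```

```text
the job is handed in; nothing more can be done
None
```

The job is handed in at about 40 s with no verdict returned: by my last measurements the flask is in the cork ring, the beaker in the stirrer well and the jar on the balance pan, each within about 4 mm of centre, with the gripper open and clear and the three bystanders where they were.

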